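# Fit the perforated deck into an open rack box

### The arm

A 6-joint arm with a two-finger parallel gripper is mounted at the origin on the work surface. World frame = base frame: x ahead of the robot, y to its left, z up, the work surface at z = 0. Lengths are in mm, angles in rad, forces in N, time in s.
With the tool pointing down it reaches from about 275 to 750 mm from the base axis. Payload 10.2 kg.
Tool frame: the origin (TCP) lies midway between the tips of the shut fingers; the grasp point (between the pads) lies 19 mm behind it; z points along the fingers, y is the line along which they close (so a half turn about z gives the same grasp; the last joint's range is limited). The gripper opens to 85 mm and grips with 20 to 120 N. Pads are 22 mm wide; open, the fingers measure 114 mm over their backs; the gripper's body (76 mm by 85 mm) begins 54 mm behind the grasp point. The pads swing forward as they close: fully open they stand 13 mm farther back than shut.
Start: joints at [-1.451, 0.313, 1.498, -0, 1.331, -0.223], TCP at [176.453, -494.465, 231.294] pointing down, gripper open.
Joint ranges: [-2.94, 2.94], [-0.97, 2.17], [0.19, 2.56], [-1.23, 4.37], [0.02, 3.11], [-2.88, 2.88]. Speed limits (rad/s): [2.39, 2.39, 3.01, 3.14, 3.14, 3.14].

### API

Orientations are given as a unit quaternion [w, x, y, z].
In Python, from rig import ctrl gives the robot as it stands.
- The arm moves only by the tool arm_command, never from a script. Its argument "increments" is a list of rows, each an object with "dr": the turn, a rotation vector about the tool's x, y, z in units of pi/4 rad (1.0 is pi/4 rad), a list of three; "offset": the shift along the tool's x, y, z in units of 120 mm (1.0 is 120 mm), a list of three; "hand": the opening, from -1 (shut) to 1 (fully open). A call has 1 to 8 rows; each row shifts and turns the commanded pose from where the row before left it, along the tool's axes as they then stand; what a row does not reach is not made up. A row lasts 1/10 s, in which the tool goes at most 50 mm and 8.59 degrees, less where a joint would pass 70% of its speed; a pose out of reach is approached as far as the arm can. A call with a number of a shift or a turn outside -1 to 1 is refused whole. A call with a gripper value outside its range is refused whole. The fingers move at their own pace and stop on an object; "grip_force" is the grip in N (left out, the last holds). Time passes only in rows, so rows that do not move let the fingers close. It gives the time, the measured TCP pose, the force, the opening and the grip force at its end, in the units of the state.
- ctrl.sense(): the state, without advancing time (a new reading comes with each control period).
- ctrl.capture(name): name is "side" or "top"; returns the picture (420x560x3 uint8, red, green, blue); there is no depth.
- ctrl.camera_info(name): a dict with "K" (3x3 intrinsics, pixels), "R" (3x3) and "t" (3): a world point X has camera coordinates R X + t. Camera axes: x right, y down, z forward; pixel columns grow to the right and rows downward; lengths in mm; the calibration is good to about 2 mm. A picture is of the moment at which its call begins. camera_info takes no time and is no camera call.
- ctrl.finish_job(): hands the job in; it is judged then, once.
The state is a dict: "time_s": time; "joints": joint angles; "dq": joint speeds; "tau": joint torques, N m; "eef_pos": TCP position; "ee_rot": TCP orientation; "force": force on the tool from outside, world axes, zero at the start; "wrist_torque": the same for the moment, N m; "grip_width": opening from 0.0 (shut) to 1.0 (fully open); "grip_force": force on a finger pad.
Only numpy, scipy, OpenCV 4.12 (cv2) and the standard library are available. Lean on these libraries where they do the work, as an engineer would, in place of code of your own. Each camera call takes 0.05 s, during which the arm holds its last target. There are 200 camera calls.

### The job

Pick the loose perforated deck up by its rib and lower it level into the mouth of the open rack box until you feel it rest on the four spring catches, then let go of it there: do not drop it and do not push the catches back yet. Then press the deck down past the catches at both ends until it sits fully home and level, with all four catches sprung back over it. Do not press hard enough to strain the box, and leave the bottle, the jar and the closed box where they stand.

Things in the scene. Friction and masses are not known exactly. Their poses are not given: they have to be found in the camera images.
- rackbox: Open-topped frosted grey box fixed to the bench, 162 mm long (x), 109 mm wide (y). Origin: centre of its underside, z up. Mouth 144 x 99 mm; inner walls end 102 mm above the origin, then a 45 degree bevel to a lip 111 mm high. Inside, a frame with a 6 mm wide ledge and four catches is clamped at a height that is NOT measured: ledge 57 to 74 mm above the origin. The deck fits either way round.
- catch0 (a joint): White spring catch on the frame, in the box's +x end wall at y = +26 mm. Value: how far it is pushed outward, m; 0 = sprung out (rests so), 0.004 = most. Catches slope into the mouth, tips 67 mm from the centre, 16 mm above the ledge. A deck laid in rests on the slopes, underside 22.6 mm above the ledge; 10 to 15 N on an end pushes it down past them, then they spring back over its top edge.
- catch1 (a joint): The same kind of catch, in the box's +x end wall at y = -26 mm; value as for catch0.
- catch2 (a joint): The same kind of catch, in the box's -x end wall at y = +26 mm; value as for catch0.
- catch3 (a joint): The same kind of catch, in the box's -x end wall at y = -26 mm; value as for catch0.
- deck: Loose white plastic plate with holes, 140 (its x) x 92 (its y) x 14 mm, 0.13 to 0.25 kg. Origin at the centre of its underside, z up. A lifting rib stands across its middle: 14 mm thick along x, 60 mm long along y, top 48 mm above the origin. The plate can be pressed on at both sides of the rib, e.g. at x = +42 or -42 mm, y = 0. Home, it lies on the ledge under the catches.
- bottle: Bystander: amber bottle, 66 mm across, 150 mm tall, origin at the centre of its underside.
- jar: Bystander: small clear jar, 44 mm across, 70 mm tall, origin at the centre of its underside.
- closedbox: Bystander: closed tip box with a blue lid, 129 x 89 x 82 mm, origin at the centre of its underside.

How it is judged:
By the outcome, as a careful person would: the job done as asked, in the order asked, and still so for the second after the job is handed in, with the robot touching nothing.
It also fails if it takes over 51 s, if anything falls off the work surface, if the arm or the gripper's body presses on something with over 40 N, if the wrist force passes 120 N, or if a joint passes its speed limit or range.

## Working session

There is one attempt and no reset: what is moved stays moved. The work goes in short steps, Python scripts to look and compute and a tool call to move; the robot and the scene stay as the last step left them, time stands still between calls to the robot, and variables do not carry over. Pictures are saved under pics/ and viewed, at most 10 in all, crops included, and the job is handed in when it is done.

Besides the shell and the picture viewer there is one more tool, called by a JSON object that holds its "fn" and its "kwargs", one argument or row to a line. arm_command: Moves the arm, as the interface text tells. Shifts and turns lie within -1 to 1; 1 stands for 120 mm of shift or pi/4 rad of turn. Its arguments: {"type":"object","properties":{"increments":{"type":"array"},"grip_force":{"type":"number"}},"required":["increments"]}

```bash
ls; mkdir -p pics
python3 - <<'E'
from rig import ctrl
import cv2
for n in("top","side"):
    im=ctrl.capture(n); cv2.imwrite(f"pics/{n}0.png",im[:,:,::-1])
    c=ctrl.camera_info(n); print(n,c)
print(ctrl.sense())
E
```

```text
pics
top {'K': array([[522.39203041,   0.        , 279.54324543],
       [  0.        , 522.39203041, 207.01589491],
       [  0.        ,   0.        ,   1.        ]]), 'R': array([[-0.0132684 , -0.99982552,  0.01314838],
       [-0.99148655,  0.01145204, -0.12970459],
       [ 0.12953138, -0.01475741, -0.9914655 ]]), 't': array([  78.83837809,  565.02621063, 1130.71981468])}
side {'K': array([[529.96656723,   0.        , 282.89308621],
       [  0.        , 529.96656723, 208.31695738],
       [  0.        ,   0.        ,   1.        ]]), 'R': array([[-0.96446986, -0.26377595,  0.01483723],
       [-0.17798753,  0.60723783, -0.77432723],
       [ 0.19523917, -0.74945612, -0.63261141]]), 't': array([ 575.75809831,  100.70536945, 1077.57091563])}
{'time_s': 0.1, 'joints': array([-1.45138116e+00,  3.13439586e-01,  1.49834752e+00, -1.72879648e-06,
        1.33097233e+00, -2.23403119e-01]), 'dq': array([ 0.00125908, -0.00156469, -0.00261628, -0.000291  ,  0.00194046,
       -0.0010231 ]), 'tau': array([ 1.83575401e-03, -4.12901330e+01, -2.60144913e+01, -2.55222403e-04,
        2.95384445e-03, -7.51732586e-06]), 'eef_pos': array([ 176.43505292, -494.23506907,  230.7741083 ]), 'ee_rot': array([-5.82646221e-04,  9.85345183e-01,  1.70571185e-01,  2.94807462e-05]), 'force': array([ 0.0624854 ,  0.45784221, -0.65074518]), 'wrist_torque': array([ 0.00312954, -0.03486499,  0.0069587 ]), 'grip_force': 0.0, 'grip_width': 0.9995353929891938}
```

View pics/top0.png

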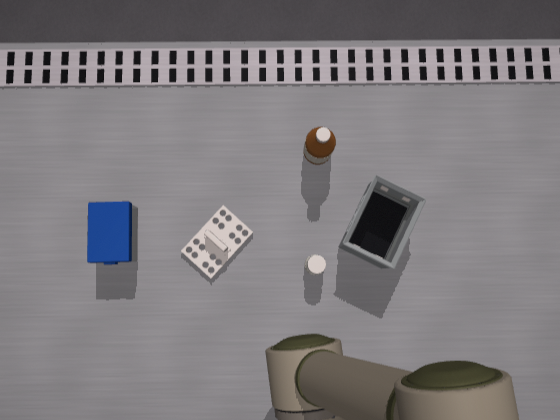

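View pics/side0.png

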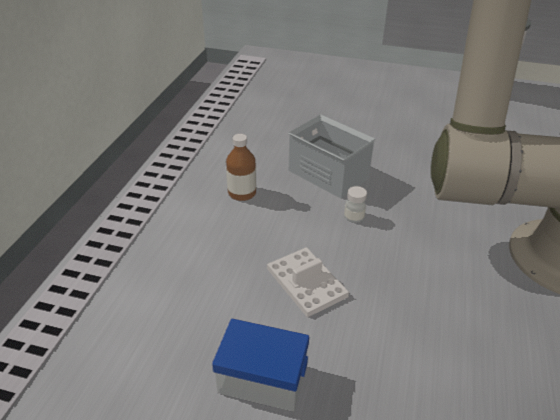

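Top view: deck around (217,243), with its rib at (216,243). Rack box lip corners are at roughly (377,178), (425,200), (390,267) and (341,247). Bottle is at (320,142), jar at (316,264) and closed box at (110,232). I'll zoom in to pick exact corners.

Run:
```python
import cv2,numpy as np
t=cv2.imread("pics/top0.png");s=cv2.imread("pics/side0.png")
def crop(im,x,y,w,h,k):
    c=cv2.resize(im[y:y+h,x:x+w],None,fx=k,fy=k,interpolation=cv2.INTER_CUBIC)
    for i in range(0,w,10):
        cv2.line(c,(i*k,0),(i*k,5 if i%20 else 10),(0,0,255),1)
        if i%20==0: cv2.putText(c,str(x+i),(i*k+2,18),0,.35,(0,0,255))
    for i in range(0,h,10):
        cv2.line(c,(0,i*k),(5,i*k),(0,0,255),1)
        if i%20==0 and i: cv2.putText(c,str(y+i),(8,i*k+4),0,.35,(0,0,255))
    return c
A=np.hstack([crop(t,170,195,100,100,4),crop(t,335,170,100,100,4)])
cv2.imwrite("pics/ct.png",cv2.resize(A,(800,400)))
B=np.hstack([crop(s,260,240,100,100,4),crop(s,280,110,100,100,4)])
cv2.imwrite("pics/cs.png",B)
```

```text
(no output)
```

View pics/ct.png

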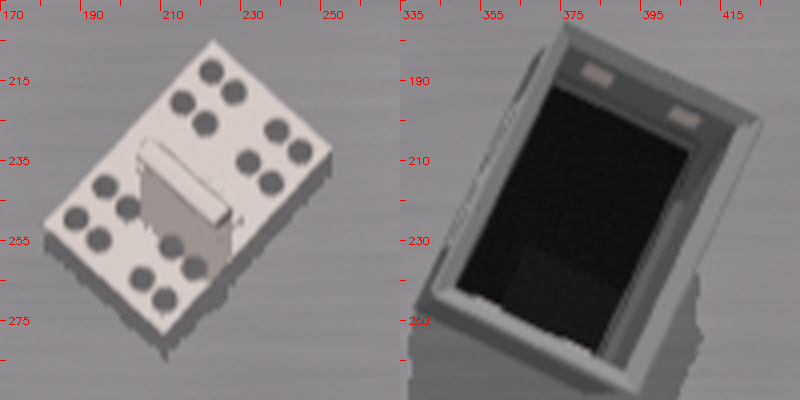

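View pics/cs.png

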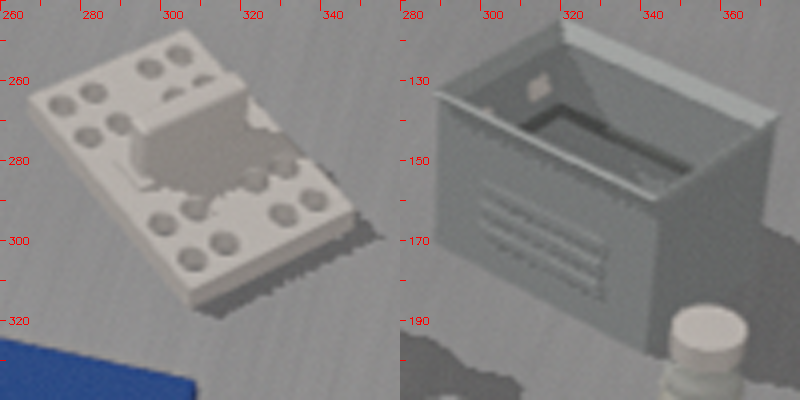

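Crop readings, in zoomed pixels. Deck plate top corners: (213,39), (332,148), (164,334), (44,223) in top; (182,30), (28,98), (190,290), (354,210) in side. Box lip corners: (568,22), (763,120), (634,393), ~(425,295) in top; (562,22), (778,115), (655,200), (437,93) in side. The catches show as white spots on the end walls. Next I fit poses from both views.

```bash
cat > h.py <<'E'
from rig import ctrl
import numpy as np, cv2
from scipy.optimize import least_squares
C={n:ctrl.camera_info(n) for n in("top","side")}
def proj(n,P):
    c=C[n]; q=(np.atleast_2d(P)@c["R"].T+c["t"])@c["K"].T
    return q[:,:2]/q[:,2:]
def unproj(n,uv,z):
    c=C[n]; d=c["R"].T@np.linalg.inv(c["K"])@np.array([*uv,1.]); o=-c["R"].T@c["t"]
    return o+d*(z-o[2])/d[2]
def rect(p,L,W,z):
    x,y,a=p; R=np.array([[np.cos(a),-np.sin(a)],[np.sin(a),np.cos(a)]])
    q=np.array([[L,W],[L,-W],[-L,-W],[-L,W]])/2@R.T+[x,y]
    return np.c_[q,np.full(4,z)]
E
python3 - <<'E'
from h import *
def f(l,o): return (np.array(l,float)+.5)/4-.5+o
D={"top":f([(213,39),(332,148),(164,334),(44,223)],(170,195)),"side":f([(182,30),(28,98),(190,290),(354,210)],(260,240))}
B={"top":f([(168,22),(363,120),(234,393),(25,296)],(335,170)),"side":f([(162,22),(378,115),(255,200),(37,93)],(280,110))}
for nm,obs,L,W,z in(("deck",D,140,92,14),("box",B,162,109,111)):
    U={n:np.array([unproj(n,u,z) for u in obs[n]]) for n in obs}
    for n in U: print(nm,n,U[n][:,:2].round(1).tolist(), np.linalg.norm(np.diff(np.r_[U[n],U[n][:1]],axis=0),axis=1).round(1))
    c0=U["top"].mean(0)
    for views in(("top",),("side",),("top","side")):
      best=None
      for a in np.arange(-1.5,1.6,.3):
        def res(p):
            M=rect(p,L,W,z)
            r=[]
            for n in views:
                q=proj(n,M); d=q[None]-obs[n][:,None]
                k=np.linalg.norm(d,axis=2).argmin(1); r.append(d[range(4),k].ravel())
            return np.concatenate(r)
        s=least_squares(res,[*c0[:2],a],loss="soft_l1")
        if best is None or s.cost<best.cost: best=s
      print(nm,views,best.x.round(3),best.cost.round(2),res(best.x).round(1))
o=f([(184,181)],(170,195))[0]; print("rib",unproj("top",o,48))
for k,uv,z in(("jar",(316,264),70),("bottle",(322,134),150),("cbox",(110,232),82)): print(k,unproj("top",uv,z).round())
E
```

```text
deck top [[576.4, 200.3], [513.5, 133.1], [410.5, 227.5], [473.2, 295.1]] [ 92.1 139.7  92.1 140.1]
deck side [[514.6, 131.9], [575.4, 199.6], [472.2, 293.9], [410.2, 227.1]] [ 91.  139.8  91.1 141.3]
deck ('top',) [493.388 214.006   2.397] 0.04 [-0.   0.2  0.2 -0.1 -0.  -0.1 -0.1  0. ]
deck ('side',) [493.058 213.085  -0.739] 0.17 [ 0.3  0.1 -0.2  0.1 -0.1  0.2  0.  -0.4]
deck ('top', 'side') [493.166 213.596  -0.742] 0.44 [ 0.   0.2  0.3 -0.1  0.3  0.   0.1  0.3  0.4  0.2 -0.3  0.2 -0.3  0.4
 -0.1 -0.1]
box top [[621.7, -133.0], [568.3, -233.7], [426.8, -159.8], [478.2, -53.3]] [114.  159.6 118.3 164.2]
box side [[568.0, -232.0], [426.7, -162.8], [478.9, -56.9], [619.9, -130.0]] [157.3 118.  158.7 114.5]
box ('top',) [ 5.23813e+02 -1.45374e+02 -4.86000e-01] 4.6 [ 1.   0.4 -1.1 -0.8 -2.   0.1  2.9  0.2]
box ('side',) [ 5.23489e+02 -1.44573e+02 -4.94000e-01] 2.06 [-0.5  0.1 -0.3  2.   0.5 -0.2  0.2 -1.1]
box ('top', 'side') [ 5.23682e+02 -1.44975e+02 -4.90000e-01] 6.73 [ 1.   0.4 -1.2 -0.5 -2.4  0.2  2.7  0.1 -0.7  0.1 -0.4  1.8  0.6 -0.4
  0.2 -1.1]
rib [493.48677135 212.92401162  48.        ]
jar [438.  -4.  70.]
bottle [701. -16. 150.]
cbox [511. 433.  82.]
```

{"fn": "arm_command", "kwargs": {
  "increments": [
    {"dr": [0,0,-0.155],"offset": [0,0,0],"hand": 1},
    {"dr": [0,0,-0.155],"offset": [0,0,0],"hand": 1},
    {"dr": [0,0,-0.155],"offset": [0,0,0],"hand": 1},
    {"dr": [0,0,-0.154],"offset": [0,0,0],"hand": 1}
  ]
}}

```text
time_s: 0.5
eef_pos: [176.4, -494.3, 231.0]
ee_rot: [-0.0, 0.914, 0.405, 0.0]
force: [-0.6, 0.2, 0.4]
grip_width: 0.998
grip_force: 0.0
```

```bash
cat >> h.py <<'E'
def go(x,y,z,yawy=None):
    """remaining motion to target in the units of the moves"""
    from scipy.spatial.transform import Rotation as Ro
    s=ctrl.sense(); w=s["ee_rot"]; R=Ro.from_quat([w[1],w[2],w[3],w[0]]).as_matrix()
    d=np.array([x,y,z])-s["eef_pos"]
    print("t %.2f"%s["time_s"],"tcp",s["eef_pos"].round(1),"F",s["force"].round(1),"M",s["wrist_torque"].round(2),"grip",s["grip_width"].round(3),s["grip_force"])
    print("tool z",R[:,2].round(4),"yaw_y",np.arctan2(R[1,1],R[0,1]).round(4))
    print("offset units",(R.T@d/120).round(3),"mm",np.linalg.norm(d).round(1))
    if yawy is not None: 
        e=(yawy-np.arctan2(R[1,1],R[0,1])+np.pi/2)%np.pi-np.pi/2; print("dr z units",(-e/(np.pi/4)).round(4))
E
python3 - <<'E'
from h import *
def f(l,o): return (np.array(l,float)+.5)/4-.5+o
B={"top":f([(168,22),(363,120),(234,393),(25,296)],(335,170)),"side":f([(162,22),(378,115),(255,200),(37,93)],(280,110))}
def res(p):
    M=rect(p[:3],p[3],p[4],111)
    return np.concatenate([np.min(np.linalg.norm(proj(n,M)[None]-B[n][:,None],axis=2),axis=1) for n in B])
s=least_squares(res,[523.6,-145,-.475,160,116]); print(s.x,s.fun.round(1))
go(493.2,213.6,231,-.742)
E
```

```text
[ 5.23619693e+02 -1.45074182e+02 -4.81319231e-01  1.60791523e+02
  1.15745522e+02] [0.9 0.1 0.7 1.7 0.3 0.9 0.2 0.7]Traceback (most recent call last):
  File "<stdin>", line 8, in <module>
  File "h.py", line 20, in go
    print("t %.2f"%s["time_s"],"tcp",s["eef_pos"].round(1),"F",s["force"].round(1),"M",s["wrist_torque"].round(2),"grip",s["grip_width"].round(3),s["grip_force"])
                                                                                                                         ^^^^^^^^^^^^^^^^^^^^^
AttributeError: 'float' object has no attribute 'round'
```

{"fn": "arm_command", "kwargs": {
  "increments": [
    {"dr": [0,0,0],"offset": [0.383,-0.127,0],"hand": 1},
    {"dr": [0,0,0],"offset": [0.383,-0.127,0],"hand": 1},
    {"dr": [0,0,0],"offset": [0.383,-0.127,0],"hand": 1},
    {"dr": [0,0,0],"offset": [0.383,-0.127,0],"hand": 1},
    {"dr": [0,0,0],"offset": [0.383,-0.127,0],"hand": 1},
    {"dr": [0,0,0],"offset": [0.383,-0.127,0],"hand": 1},
    {"dr": [0,0,0],"offset": [0.383,-0.127,0],"hand": 1},
    {"dr": [0,0,0],"offset": [0.383,-0.127,0],"hand": 1}
  ]
}}

```text
time_s: 1.3
eef_pos: [335.2, -139.1, 231.3]
ee_rot: [0.0, 0.915, 0.402, 0.0]
force: [0.5, -0.6, 0.0]
grip_width: 1.001
grip_force: 0.0
```

{"fn": "arm_command", "kwargs": {
  "increments": [
    {"dr": [0,0,0],"offset": [0.383,-0.127,0],"hand": 1},
    {"dr": [0,0,0],"offset": [0.383,-0.127,0],"hand": 1},
    {"dr": [0,0,0],"offset": [0.383,-0.127,0],"hand": 1},
    {"dr": [0,0,0],"offset": [0.383,-0.127,0],"hand": 1},
    {"dr": [0,0,0],"offset": [0.383,-0.127,0],"hand": 1},
    {"dr": [0,0,0],"offset": [0.383,-0.127,0],"hand": 1},
    {"dr": [0,0,0],"offset": [0.383,-0.127,0],"hand": 1}
  ]
}}

```text
time_s: 2.0
eef_pos: [474.0, 170.4, 231.1]
ee_rot: [0.0, 0.915, 0.403, -0.0]
force: [0.7, -0.6, 0.3]
grip_width: 0.999
grip_force: 0.0
```

```bash
sed -i 's/s\["grip_width"\].round(3)/round(s["grip_width"],3)/' h.py; python3 -c "
from h import *
go(493.2,213.4,19,-.742)"
```

```text
t 2.00 tcp [474.  170.4 231.1] F [ 0.7 -0.6  0.3] M [-0.09  0.   -0.05] grip 0.999 0.0
tool z [-2.e-04 -1.e-04 -1.e+00] yaw_y -0.7414
offset units [ 0.373 -0.124  1.767] mm 217.2
dr z units 0.0007
```

{"fn": "arm_command", "kwargs": {
  "increments": [
    {"dr": [0,0,0],"offset": [0.373,-0.124,0],"hand": 1},
    {"dr": [0,0,0],"offset": [0,0,0.35],"hand": 1},
    {"dr": [0,0,0],"offset": [0,0,0.35],"hand": 1},
    {"dr": [0,0,0],"offset": [0,0,0.35],"hand": 1},
    {"dr": [0,0,0],"offset": [0,0,0.35],"hand": 1},
    {"dr": [0,0,0],"offset": [0,0,0.25],"hand": 0.5},
    {"dr": [0,0,0],"offset": [0,0,0.1],"hand": 0.2},
    {"dr": [0,0,0],"offset": [0,0,0],"hand": 0}
  ]
}}

```text
time_s: 2.8
eef_pos: [492.4, 211.2, 20.3]
ee_rot: [-0.0, 0.915, 0.403, -0.001]
force: [-0.1, 0.2, -0.5]
grip_width: 0.515
grip_force: 0.0
```

```bash
python3 -c "
from h import *
go(493.2,213.4,19,-.742)
import cv2
a=cv2.resize(ctrl.capture('side')[200:340,230:380,::-1],None,fx=4,fy=4,interpolation=2);cv2.imwrite('pics/g.png',a)"
```

```text
t 2.80 tcp [492.4 211.2  20.3] F [-0.1  0.2 -0.5] M [-0.01 -0.   -0.03] grip 0.515 0.0
tool z [-2.6e-03 -5.0e-04 -1.0e+00] yaw_y -0.7419
offset units [ 0.018 -0.007  0.011] mm 2.7
dr z units 0.0001
```

View pics/g.png

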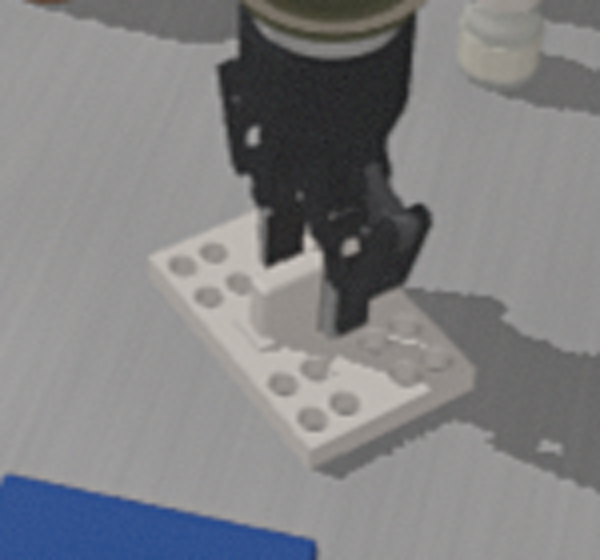

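The fingers straddle the rib, with pads at (280,230) and (345,310) either side of it. I'll centre, close and lift.

{"fn": "arm_command", "kwargs": {
  "increments": [
    {"dr": [0,0,0],"offset": [0.018,-0.007,0.008],"hand": -0.3},
    {"dr": [0,0,0],"offset": [0,0,0],"hand": -1},
    {"dr": [0,0,0],"offset": [0,0,0],"hand": -1},
    {"dr": [0,0,0],"offset": [0,0,0],"hand": -1},
    {"dr": [0,0,0],"offset": [0,0,0],"hand": -1},
    {"dr": [0,0,0],"offset": [0,0,0],"hand": -1}
  ],
  "grip_force": 60
}}

```text
time_s: 3.45
eef_pos: [494.7, 213.8, 21.8]
ee_rot: [0.0, 0.915, 0.403, 0.001]
force: [-0.6, 0.9, 6.6]
grip_width: 0.152
grip_force: 60.2
```

```bash
python3 -c "
from h import *
go(493.2,213.4,200,-.742)"
```

```text
t 3.45 tcp [494.7 213.8  21.8] F [-0.6  0.9  6.6] M [0.16 0.17 0.04] grip 0.152 60.155189037323
tool z [ 2.7e-03  8.0e-04 -1.0e+00] yaw_y -0.7418
offset units [-0.007 -0.004 -1.485] mm 178.2
dr z units 0.0003
```

{"fn": "arm_command", "kwargs": {
  "increments": [
    {"dr": [0,0,0],"offset": [0,0,-0.03],"hand": -1},
    {"dr": [0,0,0],"offset": [0,0,-0.15],"hand": -1},
    {"dr": [0,0,-0.1],"offset": [0,0,-0.3],"hand": -1},
    {"dr": [0,0,-0.12],"offset": [0,0,-0.35],"hand": -1},
    {"dr": [0,0,-0.11],"offset": [0,0,-0.35],"hand": -1},
    {"dr": [0,0,0],"offset": [0,0,-0.2],"hand": -1},
    {"dr": [0,0,0],"offset": [0,0,0],"hand": -1}
  ]
}}

```text
time_s: 4.15
eef_pos: [495.0, 213.7, 189.7]
ee_rot: [0.001, 0.856, 0.518, 0.003]
force: [0.4, -0.0, -1.5]
grip_width: 0.153
grip_force: 59.1
```

```bash
python3 -c "
from h import *
go(523.6,-145,190,-.48)"
```

```text
t 4.15 tcp [495.  213.7 189.7] F [ 0.4 -0.  -1.5] M [ 0.01 -0.02  0.  ] grip 0.153 59.10567283630371
tool z [ 0.0067  0.0013 -1.    ] yaw_y -0.4826
offset units [-2.538  1.598 -0.005] mm 359.9
dr z units -0.0033
```

{"fn": "arm_command", "kwargs": {
  "increments": [
    {"dr": [0,0,0],"offset": [-0.15,0.095,0],"hand": -1},
    {"dr": [0,0,0],"offset": [-0.317,0.2,0],"hand": -1},
    {"dr": [0,0,0],"offset": [-0.317,0.2,0],"hand": -1},
    {"dr": [0,0,0],"offset": [-0.317,0.2,0],"hand": -1},
    {"dr": [0,0,0],"offset": [-0.317,0.2,0],"hand": -1},
    {"dr": [0,0,0],"offset": [-0.317,0.2,0],"hand": -1},
    {"dr": [0,0,0],"offset": [-0.317,0.2,0],"hand": -1},
    {"dr": [0,0,0],"offset": [-0.317,0.2,0],"hand": -1}
  ]
}}

```text
time_s: 4.95
eef_pos: [520.0, -123.3, 184.7]
ee_rot: [-0.001, 0.856, 0.517, -0.001]
force: [-0.2, -0.6, -1.4]
grip_width: 0.157
grip_force: 59.0
```

{"fn": "arm_command", "kwargs": {
  "increments": [
    {"dr": [0,0,0],"offset": [-0.169,0.103,0],"hand": -1},
    {"dr": [0,0,0],"offset": [0,0,0],"hand": -1},
    {"dr": [0,0,0],"offset": [0,0,0],"hand": -1},
    {"dr": [0,0,0],"offset": [0,0,0],"hand": -1}
  ]
}}

```text
time_s: 5.35
eef_pos: [522.0, -144.2, 185.4]
ee_rot: [-0.001, 0.855, 0.518, -0.0]
force: [-0.3, 1.3, -1.1]
grip_width: 0.153
grip_force: 59.0
```

```bash
python3 -c "
from h import *
go(523.6,-145,190,-.48)
import cv2
T=ctrl.capture('top');S=ctrl.capture('side');cv2.imwrite('pics/t1.png',T[:,:,::-1]);cv2.imwrite('pics/s1.png',S[:,:,::-1])
k=4
a=cv2.resize(T[155:285,330:440,::-1],None,fx=k,fy=k,interpolation=2)
b=cv2.resize(S[70:200,265:355+20,::-1],None,fx=k,fy=k,interpolation=2)
o=np.hstack([a,b]);o=o[:,:800] if o.shape[1]>800 else o
print(a.shape,b.shape)
cv2.imwrite('pics/c1.png',cv2.resize(np.hstack([a[:,:400],b[:,:400]]),(800,520)))"
```

```text
t 5.35 tcp [ 522.  -144.2  185.4] F [-0.3  1.3 -1.1] M [-0.01  0.01  0.03] grip 0.153 58.99516761302948
tool z [-1.1e-03  8.0e-04 -1.0e+00] yaw_y -0.4817
offset units [ 0.     0.014 -0.039] mm 4.9
dr z units -0.0022
(520, 440, 3) (520, 440, 3)
```

View pics/c1.png

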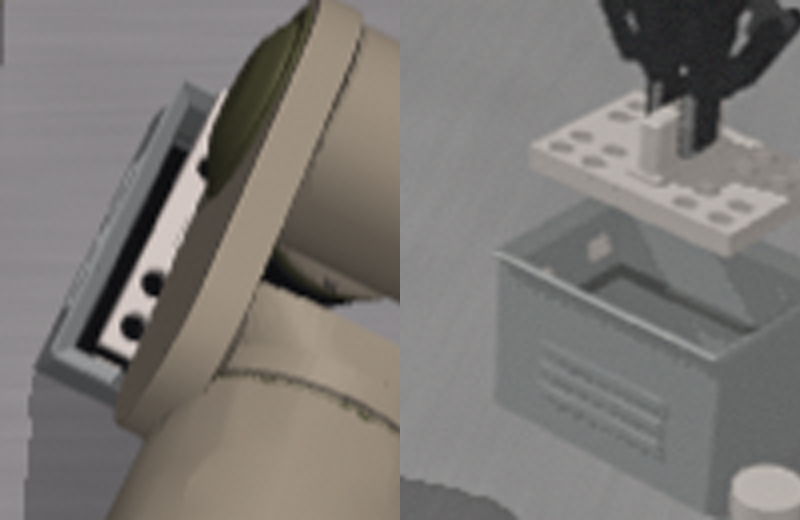

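Deck level over the box. Side view corners: deck top plate left at (530,148), near at (728,238); box lip left at (495,255), near at (713,358). Checking against prediction.

```bash
python3 -c "
from h import *
M=rect([522,-144.2,-.4817],140,92,177.6)
B=rect([523.6,-145.1,-.48],160.8,115.7,111)
f=lambda n,M,o:((proj(n,M)-o+.5)*4-.5).round(0).tolist()
print('side deck',f('side',M,(265-100,70)));print('side box',f('side',B,(265-100,70)));print('top deck',f('top',M,(330,155)));print('top box',f('top',B,(330,155)))"
```

```text
side deck [[527.0, 149.0], [632.0, 94.0], [829.0, 177.0], [726.0, 239.0]]
side box [[494.0, 252.0], [622.0, 181.0], [839.0, 278.0], [715.0, 360.0]]
top deck [[222.0, 89.0], [390.0, 172.0], [269.0, 427.0], [99.0, 341.0]]
top box [[184.0, 82.0], [383.0, 180.0], [253.0, 455.0], [52.0, 354.0]]
```

{"fn": "arm_command", "kwargs": {
  "increments": [
    {"dr": [0,0,0],"offset": [0.002,0.018,0.1],"hand": -1},
    {"dr": [0,0,0],"offset": [0,0,0.15],"hand": -1},
    {"dr": [0,0,0],"offset": [0,0,0.14],"hand": -1},
    {"dr": [0,0,0],"offset": [0,0,0],"hand": -1},
    {"dr": [0,0,0],"offset": [0,0,0],"hand": -1}
  ]
}}

```text
time_s: 5.95
eef_pos: [524.4, -145.9, 139.1]
ee_rot: [-0.0, 0.855, 0.518, -0.0]
force: [1.1, -0.3, -2.4]
grip_width: 0.148
grip_force: 58.9
```

```bash
python3 -c "
from h import *
go(524.2,-144.9,122,-.48)"
```

```text
t 5.95 tcp [ 524.4 -145.9  139.1] F [ 1.1 -0.3 -2.4] M [ 0.02 -0.02  0.04] grip 0.148 58.913244009017944
tool z [-3.e-04  2.e-04 -1.e+00] yaw_y -0.4822
offset units [ 0.006 -0.006  0.142] mm 17.1
dr z units -0.0028
```

{"fn": "arm_command", "kwargs": {
  "increments": [
    {"dr": [0,0,0],"offset": [0.006,-0.003,0.024],"hand": -1},
    {"dr": [0,0,0],"offset": [0,0,0.024],"hand": -1},
    {"dr": [0,0,0],"offset": [0,0,0.024],"hand": -1},
    {"dr": [0,0,0],"offset": [0,0,0.024],"hand": -1},
    {"dr": [0,0,0],"offset": [0,0,0.024],"hand": -1},
    {"dr": [0,0,0],"offset": [0,0,0.024],"hand": -1},
    {"dr": [0,0,0],"offset": [0,0,0],"hand": -1}
  ]
}}

```text
time_s: 6.65
eef_pos: [524.2, -145.3, 121.4]
ee_rot: [-0.0, 0.856, 0.518, -0.0]
force: [0.1, 0.1, -1.7]
grip_width: 0.151
grip_force: 58.9
```

```bash
python3 -c "
from h import *
go(524.2,-144.9,118,-.48)"
```

```text
t 6.65 tcp [ 524.2 -145.3  121.4] F [ 0.1  0.1 -1.7] M [-0.05 -0.01 -0.01] grip 0.151 58.91287386417389
tool z [-7.e-04  4.e-04 -1.e+00] yaw_y -0.4827
offset units [ 0.003 -0.001  0.028] mm 3.4
dr z units -0.0035
```

{"fn": "arm_command", "kwargs": {
  "increments": [
    {"dr": [0,0,0],"offset": [0,0,0.008],"hand": -1},
    {"dr": [0,0,0],"offset": [0,0,0.008],"hand": -1},
    {"dr": [0,0,0],"offset": [0,0,0.008],"hand": -1},
    {"dr": [0,0,0],"offset": [0,0,0],"hand": -1}
  ]
}}

```text
time_s: 7.05
eef_pos: [524.3, -145.3, 118.9]
ee_rot: [-0.0, 0.856, 0.518, -0.0]
force: [0.1, -0.2, -1.4]
grip_width: 0.149
grip_force: 58.9
```

{"fn": "arm_command", "kwargs": {
  "increments": [
    {"dr": [0,0,0],"offset": [0,0,0.006],"hand": -1},
    {"dr": [0,0,0],"offset": [0,0,0.006],"hand": -1},
    {"dr": [0,0,0],"offset": [0,0,0.006],"hand": -1},
    {"dr": [0,0,0],"offset": [0,0,0],"hand": -1}
  ]
}}

```text
time_s: 7.45
eef_pos: [524.3, -145.3, 116.7]
ee_rot: [-0.0, 0.856, 0.518, -0.0]
force: [0.7, 0.0, -2.8]
grip_width: 0.149
grip_force: 58.9
```

{"fn": "arm_command", "kwargs": {
  "increments": [
    {"dr": [0,0,0],"offset": [0,0,0.006],"hand": -1},
    {"dr": [0,0,0],"offset": [0,0,0.006],"hand": -1},
    {"dr": [0,0,0],"offset": [0,0,0.006],"hand": -1},
    {"dr": [0,0,0],"offset": [0,0,0.0],"hand": -1}
  ]
}}

```text
time_s: 7.85
eef_pos: [524.3, -145.3, 114.5]
ee_rot: [-0.0, 0.856, 0.518, -0.0]
force: [0.5, 0.5, -2.3]
grip_width: 0.153
grip_force: 58.9
```

{"fn": "arm_command", "kwargs": {
  "increments": [
    {"dr": [0,0,0],"offset": [0,0,0.006],"hand": -1},
    {"dr": [0,0,0],"offset": [0,0,0.006],"hand": -1},
    {"dr": [0,0,0],"offset": [0,0,0.006],"hand": -1},
    {"dr": [0,0,0],"offset": [0,0,0.0],"hand": -1}
  ]
}}

```text
time_s: 8.25
eef_pos: [524.3, -145.3, 112.4]
ee_rot: [-0.0, 0.856, 0.518, -0.0]
force: [0.4, 0.2, -1.8]
grip_width: 0.151
grip_force: 58.9
```

{"fn": "arm_command", "kwargs": {
  "increments": [
    {"dr": [0,0,0],"offset": [0,0,0.006],"hand": -1},
    {"dr": [0,0,0],"offset": [0,0,0.006],"hand": -1},
    {"dr": [0,0,0],"offset": [0,0,0.006],"hand": -1},
    {"dr": [0,0,0],"offset": [0,0,0.0],"hand": -1}
  ]
}}

```text
time_s: 8.65
eef_pos: [524.3, -145.3, 110.2]
ee_rot: [-0.0, 0.856, 0.518, -0.0]
force: [0.5, -0.2, -2.2]
grip_width: 0.152
grip_force: 58.9
```

{"fn": "arm_command", "kwargs": {
  "increments": [
    {"dr": [0,0,0],"offset": [0,0,0.006],"hand": -1},
    {"dr": [0,0,0],"offset": [0,0,0.006],"hand": -1},
    {"dr": [0,0,0],"offset": [0,0,0.006],"hand": -1},
    {"dr": [0,0,0],"offset": [0,0,0.0],"hand": -1}
  ]
}}

```text
time_s: 9.05
eef_pos: [524.3, -145.3, 108.1]
ee_rot: [-0.0, 0.856, 0.518, -0.0]
force: [-0.0, 0.0, -2.0]
grip_width: 0.155
grip_force: 58.9
```

{"fn": "arm_command", "kwargs": {
  "increments": [
    {"dr": [0,0,0],"offset": [0,0,0.006],"hand": -1},
    {"dr": [0,0,0],"offset": [0,0,0.006],"hand": -1},
    {"dr": [0,0,0],"offset": [0,0,0.006],"hand": -1},
    {"dr": [0,0,0],"offset": [0,0,0.0],"hand": -1}
  ]
}}

```text
time_s: 9.45
eef_pos: [524.3, -145.3, 105.9]
ee_rot: [-0.0, 0.856, 0.518, -0.0]
force: [-0.9, 0.3, -2.2]
grip_width: 0.153
grip_force: 58.9
```

{"fn": "arm_command", "kwargs": {
  "increments": [
    {"dr": [0,0,0],"offset": [0,0,0.006],"hand": -1},
    {"dr": [0,0,0],"offset": [0,0,0.006],"hand": -1},
    {"dr": [0,0,0],"offset": [0,0,0.004],"hand": -1},
    {"dr": [0,0,0],"offset": [0,0,0.0],"hand": -1}
  ]
}}

```text
time_s: 9.85
eef_pos: [524.4, -145.3, 104.1]
ee_rot: [0.0, 0.856, 0.518, -0.0]
force: [0.1, -0.5, -1.4]
grip_width: 0.152
grip_force: 59.0
```

{"fn": "arm_command", "kwargs": {
  "increments": [
    {"dr": [0,0,0],"offset": [0,0,0.006],"hand": -1},
    {"dr": [0,0,0],"offset": [0,0,0.006],"hand": -1},
    {"dr": [0,0,0],"offset": [0,0,0.0],"hand": -1}
  ]
}}

```text
time_s: 10.15
eef_pos: [524.6, -145.5, 102.8]
ee_rot: [0.0, 0.856, 0.518, 0.0]
force: [0.5, -0.9, -0.2]
grip_width: 0.152
grip_force: 59.2
```

```bash
python3 -c "
from h import *
go(524.2,-144.9,100,-.48)
import cv2
S=ctrl.capture('side')
cv2.imwrite('pics/c2.png',cv2.resize(S[85:205,270:400,::-1],None,fx=5,fy=5,interpolation=2))"
```

```text
t 10.15 tcp [ 524.6 -145.5  102.8] F [ 0.5 -0.9 -0.2] M [-0.1  -0.1   0.04] grip 0.152 59.21599745750427
tool z [ 7.e-04 -4.e-04 -1.e+00] yaw_y -0.4826
offset units [ 0.003 -0.005  0.024] mm 2.9
dr z units -0.0034
```

View pics/c2.png

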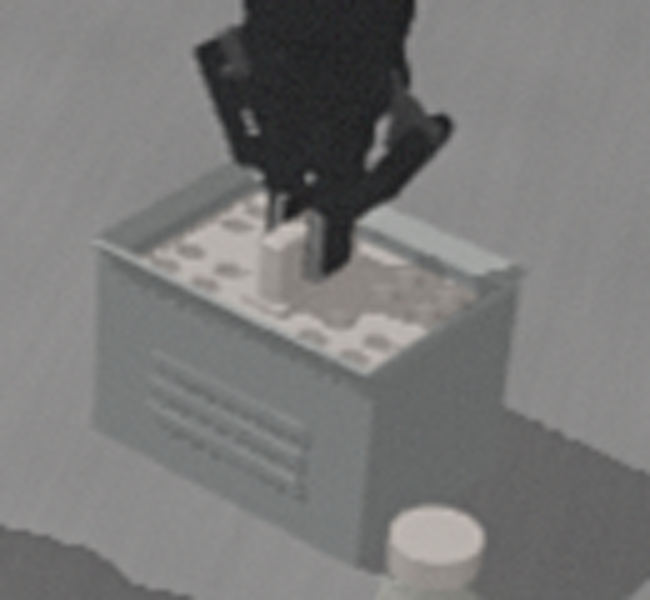

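The deck is inside the mouth and level, with fingers on the rib at (300,260). Force is rising (-2 → -0.2), so contact is starting. I'll make small steps more.

{"fn": "arm_command", "kwargs": {
  "increments": [
    {"dr": [0,0,0],"offset": [0,0,0.006],"hand": -1},
    {"dr": [0,0,0],"offset": [0,0,0.006],"hand": -1},
    {"dr": [0,0,0],"offset": [0,0,0.0],"hand": -1}
  ]
}}

```text
time_s: 10.5
eef_pos: [524.8, -145.5, 101.9]
ee_rot: [0.001, 0.856, 0.518, 0.0]
force: [-0.5, -1.2, 5.6]
grip_width: 0.151
grip_force: 60.1
```

```bash
python3 -c "
from h import *
go(524.2,-144.9,100,-.48)"
```

```text
t 10.50 tcp [ 524.8 -145.5  101.9] F [-0.5 -1.2  5.6] M [-0.08 -0.04  0.12] grip 0.151 60.08210778236389
tool z [ 1.3e-03 -8.0e-04 -1.0e+00] yaw_y -0.4826
offset units [ 0.003 -0.007  0.016] mm 2.1
dr z units -0.0033
```

{"fn": "arm_command", "kwargs": {
  "increments": [
    {"dr": [0,0,0],"offset": [0,0,-0.007],"hand": -1},
    {"dr": [0,0,0],"offset": [0,0,0],"hand": -1},
    {"dr": [0,0,0],"offset": [0,0,0],"hand": -1}
  ]
}}

```text
time_s: 10.8
eef_pos: [524.5, -145.4, 102.1]
ee_rot: [0.0, 0.856, 0.518, 0.0]
force: [1.7, -1.1, 0.2]
grip_width: 0.155
grip_force: 59.4
```

{"fn": "arm_command", "kwargs": {
  "increments": [
    {"dr": [0,0,0],"offset": [0,0,0],"hand": -0.5},
    {"dr": [0,0,0],"offset": [0,0,0],"hand": -0.2},
    {"dr": [0,0,0],"offset": [0,0,0],"hand": 0},
    {"dr": [0,0,0],"offset": [0,0,0],"hand": 0}
  ],
  "grip_force": 20
}}

```text
time_s: 11.2
eef_pos: [524.2, -145.2, 101.9]
ee_rot: [-0.0, 0.856, 0.518, -0.0]
force: [-0.5, -0.1, -0.3]
grip_width: 0.498
grip_force: 0.0
```

```bash
python3 -c "
from h import *
go(524.2,-144.9,170,-.48)"
```

```text
t 11.20 tcp [ 524.2 -145.2  101.9] F [-0.5 -0.1 -0.3] M [-0.01  0.03 -0.02] grip 0.498 0.0
tool z [-5.e-04  3.e-04 -1.e+00] yaw_y -0.4827
offset units [ 0.002 -0.002 -0.567] mm 68.1
dr z units -0.0034
```

{"fn": "arm_command", "kwargs": {
  "increments": [
    {"dr": [0,0,0],"offset": [0,0,-0.1],"hand": 0},
    {"dr": [0,0,0],"offset": [0,0,-0.2],"hand": 0},
    {"dr": [0,0,0],"offset": [0,0,-0.25],"hand": -0.5},
    {"dr": [0,0,0],"offset": [0,0.17,0],"hand": -1},
    {"dr": [0,0,0],"offset": [0,0.18,0],"hand": -1},
    {"dr": [0,0,0],"offset": [0,0,0],"hand": -1},
    {"dr": [0,0,0],"offset": [0,0,0],"hand": -1}
  ]
}}

```text
time_s: 11.9
eef_pos: [561.3, -164.7, 168.3]
ee_rot: [-0.0, 0.856, 0.518, -0.0]
force: [-0.2, -0.2, 0.2]
grip_width: 0.003
grip_force: 0.0
```

```bash
python3 -c "
from h import *
a=-.4827
go(524.3+42*np.cos(a),-145.3+42*np.sin(a),98,-.4827)
import cv2
S=ctrl.capture('side')
cv2.imwrite('pics/c3.png',cv2.resize(S[85:205,270:400,::-1],None,fx=5,fy=5,interpolation=2))
M=rect([524.3,-145.3,a],140,92,94)
print(((proj('side',M)-(270,85)+.5)*5-.5).round().tolist())"
```

```text
t 11.90 tcp [ 561.3 -164.7  168.3] F [-0.2 -0.2  0.2] M [-0.02  0.01  0.06] grip 0.003 0.0
tool z [-2.e-04  2.e-04 -1.e+00] yaw_y -0.4827
offset units [-0.     0.002  0.586] mm 70.3
dr z units 0.0
[[125.0, 269.0], [251.0, 198.0], [485.0, 306.0], [361.0, 387.0]]
```

View pics/c3.png

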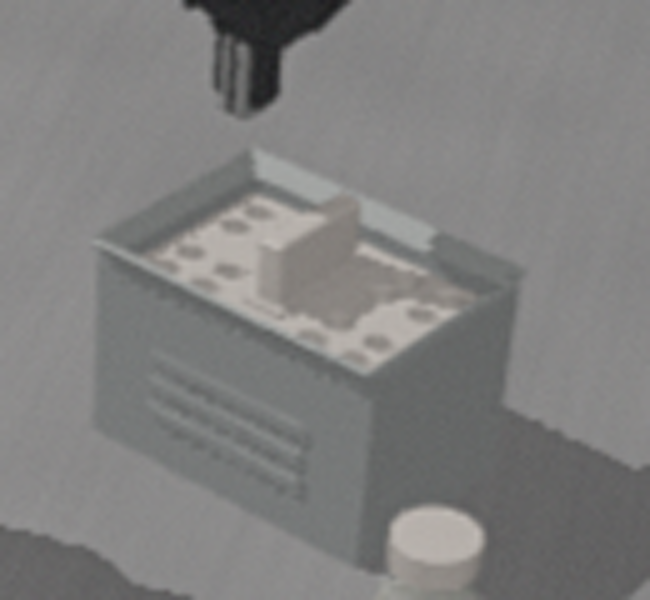

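The deck lies level in the mouth on the catches, plate near corner about (372,375), rib free. Now press the +x end.

{"fn": "arm_command", "kwargs": {
  "increments": [
    {"dr": [0,0,0],"offset": [0,0.002,0.2],"hand": -1},
    {"dr": [0,0,0],"offset": [0,0,0.2],"hand": -1},
    {"dr": [0,0,0],"offset": [0,0,0.1],"hand": -1},
    {"dr": [0,0,0],"offset": [0,0,0.04],"hand": -1},
    {"dr": [0,0,0],"offset": [0,0,0.02],"hand": -1},
    {"dr": [0,0,0],"offset": [0,0,0],"hand": -1}
  ]
}}

```text
time_s: 12.55
eef_pos: [562.0, -165.0, 101.5]
ee_rot: [0.0, 0.856, 0.518, 0.0]
force: [0.2, 0.1, 0.2]
grip_width: -0.002
grip_force: 0.0
```

{"fn": "arm_command", "kwargs": {
  "increments": [
    {"dr": [0,0,0],"offset": [0,0,0.01],"hand": -1},
    {"dr": [0,0,0],"offset": [0,0,0.01],"hand": -1},
    {"dr": [0,0,0],"offset": [0,0,0.01],"hand": -1},
    {"dr": [0,0,0],"offset": [0,0,0],"hand": -1}
  ]
}}

```text
time_s: 12.95
eef_pos: [561.7, -164.9, 97.2]
ee_rot: [-0.0, 0.856, 0.518, -0.0]
force: [-0.0, 0.0, -0.2]
grip_width: -0.004
grip_force: 0.0
```

{"fn": "arm_command", "kwargs": {
  "increments": [
    {"dr": [0,0,0],"offset": [0,0,0.01],"hand": -1},
    {"dr": [0,0,0],"offset": [0,0,0.01],"hand": -1},
    {"dr": [0,0,0],"offset": [0,0,0.01],"hand": -1},
    {"dr": [0,0,0],"offset": [0,0,0.01],"hand": -1},
    {"dr": [0,0,0],"offset": [0,0,0],"hand": -1}
  ]
}}

```text
time_s: 13.45
eef_pos: [562.0, -165.0, 93.1]
ee_rot: [0.0, 0.856, 0.518, 0.0]
force: [-1.9, 1.1, 4.7]
grip_width: -0.005
grip_force: 2.7
```

{"fn": "arm_command", "kwargs": {
  "increments": [
    {"dr": [0,0,0],"offset": [0,0,0.01],"hand": -1},
    {"dr": [0,0,0],"offset": [0,0,0.01],"hand": -1},
    {"dr": [0,0,0],"offset": [0,0,0],"hand": -1}
  ]
}}

```text
time_s: 13.75
eef_pos: [562.2, -165.0, 91.0]
ee_rot: [0.001, 0.856, 0.518, 0.0]
force: [-1.1, 0.3, 7.0]
grip_width: 0.002
grip_force: 3.6
```

{"fn": "arm_command", "kwargs": {
  "increments": [
    {"dr": [0,0,0],"offset": [0,0,0.01],"hand": -1},
    {"dr": [0,0,0],"offset": [0,0,0.01],"hand": -1},
    {"dr": [0,0,0],"offset": [0,0,0],"hand": -1}
  ]
}}

```text
time_s: 14.05
eef_pos: [562.1, -165.0, 88.0]
ee_rot: [0.001, 0.856, 0.518, 0.0]
force: [1.2, -0.1, 2.9]
grip_width: 0.002
grip_force: 1.7
```

{"fn": "arm_command", "kwargs": {
  "increments": [
    {"dr": [0,0,0],"offset": [0,0,0.01],"hand": -1},
    {"dr": [0,0,0],"offset": [0,0,0.01],"hand": -1},
    {"dr": [0,0,0],"offset": [0,0,0.01],"hand": -1},
    {"dr": [0,0,0],"offset": [0,0,0.01],"hand": -1},
    {"dr": [0,0,0],"offset": [0,0,0],"hand": -1}
  ]
}}

```text
time_s: 14.55
eef_pos: [562.0, -165.0, 82.8]
ee_rot: [0.0, 0.856, 0.518, 0.0]
force: [2.2, -0.6, 3.0]
grip_width: -0.001
grip_force: 1.5
```

{"fn": "arm_command", "kwargs": {
  "increments": [
    {"dr": [0,0,0],"offset": [0,0,0.01],"hand": -1},
    {"dr": [0,0,0],"offset": [0,0,0.01],"hand": -1},
    {"dr": [0,0,0],"offset": [0,0,0.01],"hand": -1},
    {"dr": [0,0,0],"offset": [0,0,0],"hand": -1}
  ]
}}

```text
time_s: 14.95
eef_pos: [560.9, -164.5, 78.4]
ee_rot: [-0.001, 0.856, 0.518, -0.001]
force: [-1.1, -0.8, 0.1]
grip_width: -0.001
grip_force: 0.0
```

{"fn": "arm_command", "kwargs": {
  "increments": [
    {"dr": [0,0,0],"offset": [0,0,0.01],"hand": -1},
    {"dr": [0,0,0],"offset": [0,0,0.01],"hand": -1},
    {"dr": [0,0,0],"offset": [0,0,0.01],"hand": -1},
    {"dr": [0,0,0],"offset": [0,0,0],"hand": -1}
  ]
}}

```text
time_s: 15.35
eef_pos: [561.3, -164.7, 76.9]
ee_rot: [-0.0, 0.856, 0.518, -0.0]
force: [-6.2, 2.5, 15.5]
grip_width: -0.001
grip_force: 7.0
```

The +x end bottomed at z≈77. Now the -x end.

{"fn": "arm_command", "kwargs": {
  "increments": [
    {"dr": [0,0,0],"offset": [0,0,-0.1],"hand": -1},
    {"dr": [0,0,0],"offset": [0,0,-0.3],"hand": -1},
    {"dr": [0,0,0],"offset": [0,0,-0.35],"hand": -1},
    {"dr": [0,0,0],"offset": [0,-0.35,0],"hand": -1},
    {"dr": [0,0,0],"offset": [0,-0.35,0],"hand": -1},
    {"dr": [0,0,0],"offset": [0,0,0],"hand": -1},
    {"dr": [0,0,0],"offset": [0,0,0],"hand": -1}
  ]
}}

```text
time_s: 16.05
eef_pos: [487.3, -125.9, 166.2]
ee_rot: [0.0, 0.856, 0.518, 0.0]
force: [0.6, 0.8, -0.0]
grip_width: -0.003
grip_force: 0.0
```

```bash
python3 -c "
from h import *
a=-.4827
go(524.3-42*np.cos(a),-145.3-42*np.sin(a),97,-.4827)
import cv2
S=ctrl.capture('side')
cv2.imwrite('pics/c4.png',cv2.resize(S[85:205,270:400,::-1],None,fx=5,fy=5,interpolation=2))"
```

```text
t 16.05 tcp [ 487.3 -125.9  166.2] F [ 0.6  0.8 -0. ] M [-0.03 -0.05  0.02] grip -0.003 0.0
tool z [ 7.e-04 -4.e-04 -1.e+00] yaw_y -0.4826
offset units [-0.    -0.002  0.577] mm 69.2
dr z units 0.0001
```

View pics/c4.png

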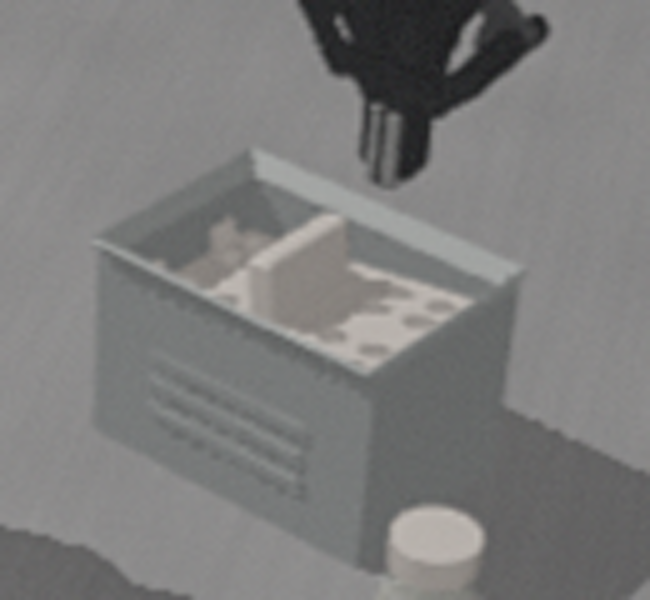

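The +x end is down, plate low at (215,260) with the rib tilted, and the -x end is still up. Pressing -x.

{"fn": "arm_command", "kwargs": {
  "increments": [
    {"dr": [0,0,0],"offset": [0,0,0.2],"hand": -1},
    {"dr": [0,0,0],"offset": [0,0,0.2],"hand": -1},
    {"dr": [0,0,0],"offset": [0,0,0.1],"hand": -1},
    {"dr": [0,0,0],"offset": [0,0,0.05],"hand": -1},
    {"dr": [0,0,0],"offset": [0,0,0.03],"hand": -1},
    {"dr": [0,0,0],"offset": [0,0,0.01],"hand": -1},
    {"dr": [0,0,0],"offset": [0,0,0],"hand": -1}
  ]
}}

```text
time_s: 16.8
eef_pos: [487.7, -126.1, 95.4]
ee_rot: [0.0, 0.856, 0.518, 0.0]
force: [-0.5, -0.2, 0.3]
grip_width: -0.0
grip_force: 0.0
```

{"fn": "arm_command", "kwargs": {
  "increments": [
    {"dr": [0,0,0],"offset": [0,0,0.01],"hand": -1},
    {"dr": [0,0,0],"offset": [0,0,0.01],"hand": -1},
    {"dr": [0,0,0],"offset": [0,0,0.01],"hand": -1},
    {"dr": [0,0,0],"offset": [0,0,0],"hand": -1}
  ]
}}

```text
time_s: 17.2
eef_pos: [487.3, -125.9, 91.2]
ee_rot: [-0.0, 0.856, 0.518, -0.0]
force: [-0.2, -0.6, 0.8]
grip_width: 0.002
grip_force: 0.0
```

{"fn": "arm_command", "kwargs": {
  "increments": [
    {"dr": [0,0,0],"offset": [0,0,0.01],"hand": -1},
    {"dr": [0,0,0],"offset": [0,0,0.01],"hand": -1},
    {"dr": [0,0,0],"offset": [0,0,0.01],"hand": -1},
    {"dr": [0,0,0],"offset": [0,0,0.01],"hand": -1},
    {"dr": [0,0,0],"offset": [0,0,0],"hand": -1}
  ]
}}

```text
time_s: 17.7
eef_pos: [487.3, -125.9, 86.8]
ee_rot: [-0.0, 0.856, 0.518, -0.0]
force: [-2.5, 0.6, 5.7]
grip_width: 0.0
grip_force: 2.7
```

{"fn": "arm_command", "kwargs": {
  "increments": [
    {"dr": [0,0,0],"offset": [0,0,0.01],"hand": -1},
    {"dr": [0,0,0],"offset": [0,0,0.01],"hand": -1},
    {"dr": [0,0,0],"offset": [0,0,0.01],"hand": -1},
    {"dr": [0,0,0],"offset": [0,0,0],"hand": -1}
  ]
}}

```text
time_s: 18.1
eef_pos: [487.3, -125.9, 82.7]
ee_rot: [-0.0, 0.856, 0.518, -0.0]
force: [-0.6, -0.4, 0.6]
grip_width: -0.004
grip_force: 0.7
```

{"fn": "arm_command", "kwargs": {
  "increments": [
    {"dr": [0,0,0],"offset": [0,0,0.01],"hand": -1},
    {"dr": [0,0,0],"offset": [0,0,0.01],"hand": -1},
    {"dr": [0,0,0],"offset": [0,0,0.01],"hand": -1},
    {"dr": [0,0,0],"offset": [0,0,0.01],"hand": -1},
    {"dr": [0,0,0],"offset": [0,0,0],"hand": -1}
  ]
}}

```text
time_s: 18.6
eef_pos: [487.3, -125.9, 77.8]
ee_rot: [-0.0, 0.856, 0.518, -0.0]
force: [-0.7, 0.8, 0.6]
grip_width: 0.003
grip_force: 0.3
```

{"fn": "arm_command", "kwargs": {
  "increments": [
    {"dr": [0,0,0],"offset": [0,0,0.01],"hand": -1},
    {"dr": [0,0,0],"offset": [0,0,0.01],"hand": -1},
    {"dr": [0,0,0],"offset": [0,0,0.01],"hand": -1},
    {"dr": [0,0,0],"offset": [0,0,0],"hand": -1}
  ]
}}

```text
time_s: 19.0
eef_pos: [487.4, -126.0, 74.2]
ee_rot: [0.0, 0.856, 0.518, 0.0]
force: [1.0, -0.3, -0.4]
grip_width: 0.001
grip_force: 0.0
```

{"fn": "arm_command", "kwargs": {
  "increments": [
    {"dr": [0,0,0],"offset": [0,0,0.01],"hand": -1},
    {"dr": [0,0,0],"offset": [0,0,0.01],"hand": -1},
    {"dr": [0,0,0],"offset": [0,0,0.01],"hand": -1},
    {"dr": [0,0,0],"offset": [0,0,0],"hand": -1}
  ]
}}

```text
time_s: 19.4
eef_pos: [487.6, -126.1, 72.4]
ee_rot: [0.0, 0.856, 0.518, 0.0]
force: [-6.6, 2.5, 19.8]
grip_width: 0.001
grip_force: 9.6
```

The -x end is solid at z=72.4. I'll probe the +x end again for level.

{"fn": "arm_command", "kwargs": {
  "increments": [
    {"dr": [0,0,0],"offset": [0,0,-0.1],"hand": -1},
    {"dr": [0,0,0],"offset": [0,0,-0.3],"hand": -1},
    {"dr": [0,0,0],"offset": [0,0,-0.3],"hand": -1},
    {"dr": [0,0,0],"offset": [0,0.35,0],"hand": -1},
    {"dr": [0,0,0],"offset": [0,0.35,0],"hand": -1},
    {"dr": [0,0,0],"offset": [0,0,0.2],"hand": -1},
    {"dr": [0,0,0],"offset": [0,0,0.25],"hand": -1},
    {"dr": [0,0,0],"offset": [0,0,0.15],"hand": -1}
  ]
}}

```text
time_s: 20.2
eef_pos: [561.2, -164.7, 80.7]
ee_rot: [-0.001, 0.856, 0.518, -0.001]
force: [0.1, -0.3, -0.2]
grip_width: -0.002
grip_force: 0.0
```

{"fn": "arm_command", "kwargs": {
  "increments": [
    {"dr": [0,0,0],"offset": [0,0,0.03],"hand": -1},
    {"dr": [0,0,0],"offset": [0,0,0],"hand": -1},
    {"dr": [0,0,0],"offset": [0,0,0],"hand": -1}
  ]
}}

```text
time_s: 20.5
eef_pos: [562.4, -165.2, 80.6]
ee_rot: [0.001, 0.856, 0.518, 0.001]
force: [-0.6, -0.4, 0.5]
grip_width: 0.001
grip_force: 0.0
```

{"fn": "arm_command", "kwargs": {
  "increments": [
    {"dr": [0,0,0],"offset": [0,0,0.015],"hand": -1},
    {"dr": [0,0,0],"offset": [0,0,0.015],"hand": -1},
    {"dr": [0,0,0],"offset": [0,0,0.015],"hand": -1},
    {"dr": [0,0,0],"offset": [0,0,0],"hand": -1}
  ]
}}

```text
time_s: 20.9
eef_pos: [561.7, -164.9, 73.7]
ee_rot: [-0.0, 0.856, 0.518, -0.0]
force: [0.1, -0.2, -0.3]
grip_width: 0.0
grip_force: 0.0
```

{"fn": "arm_command", "kwargs": {
  "increments": [
    {"dr": [0,0,0],"offset": [0,0,0.01],"hand": -1},
    {"dr": [0,0,0],"offset": [0,0,0.01],"hand": -1},
    {"dr": [0,0,0],"offset": [0,0,0.01],"hand": -1},
    {"dr": [0,0,0],"offset": [0,0,0],"hand": -1}
  ]
}}

```text
time_s: 21.3
eef_pos: [562.0, -165.0, 72.4]
ee_rot: [0.001, 0.856, 0.518, 0.0]
force: [-7.7, 3.0, 18.0]
grip_width: 0.001
grip_force: 9.2
```

Level: both ends are at 72.4. Retracting and taking a look.

{"fn": "arm_command", "kwargs": {
  "increments": [
    {"dr": [0,0,0],"offset": [0,0,-0.1],"hand": -1},
    {"dr": [0,0,0],"offset": [0,0,-0.3],"hand": -1},
    {"dr": [0,0,0],"offset": [0,0,-0.4],"hand": -1},
    {"dr": [0,0,0],"offset": [0,0,-0.4],"hand": -1},
    {"dr": [0,0,0],"offset": [-0.35,0,0],"hand": -1},
    {"dr": [0,0,0],"offset": [-0.35,0,0],"hand": -1},
    {"dr": [0,0,0],"offset": [-0.35,0,0],"hand": -1},
    {"dr": [0,0,0],"offset": [-0.35,0,0],"hand": -1}
  ]
}}

```text
time_s: 22.1
eef_pos: [482.9, -315.0, 214.7]
ee_rot: [0.0, 0.856, 0.518, 0.0]
force: [0.2, 0.6, -0.5]
grip_width: -0.003
grip_force: 0.0
```

{"fn": "arm_command", "kwargs": {
  "increments": [
    {"dr": [0,0,0],"offset": [0,0,0],"hand": -1},
    {"dr": [0,0,0],"offset": [0,0,0],"hand": -1},
    {"dr": [0,0,0],"offset": [0,0,0],"hand": -1}
  ]
}}

```text
time_s: 22.4
eef_pos: [484.2, -313.0, 214.4]
ee_rot: [-0.0, 0.855, 0.518, 0.0]
force: [-0.4, 0.6, 0.4]
grip_width: -0.001
grip_force: 0.0
```

```bash
python3 -c "
from h import *
import cv2
T=ctrl.capture('top');S=ctrl.capture('side')
a=cv2.resize(T[165:275,335:435,::-1],(400,440),interpolation=2);b=cv2.resize(S[100:210,285:385,::-1],(400,440),interpolation=2)
cv2.imwrite('pics/c5.png',np.hstack([a,b]))
a=-.4827
M=rect([524.3,-145.3,a],140,92,72.2)
print(((proj('top',M)-(335,165)+.5)*4-.5).round().tolist(),((proj('side',M)-(285,100)+.5)*4-.5+(400,0)).round().tolist())"
```

```text
[[162.0, 81.0], [315.0, 157.0], [205.0, 388.0], [50.0, 310.0]] [[439.0, 187.0], [539.0, 129.0], [723.0, 217.0], [625.0, 282.0]]
```

View pics/c5.png

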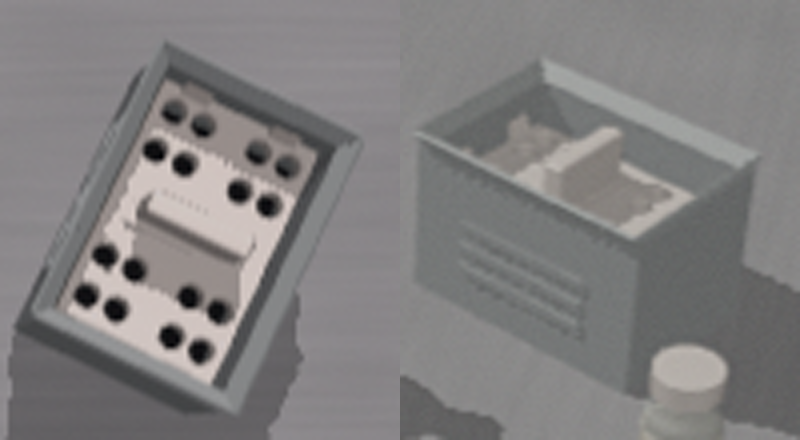

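The deck is home and level. At the +x end the catches show over its top edge at (200,95) and (285,135). The -x catches are hidden from both cameras, but that end reads the same height. Jar and box look undisturbed. Handing in.

```bash
python3 -c "
from rig import ctrl
print(ctrl.finish_job())"
```

```text
the job is handed in; nothing more can be done
None
```

The deck was rested on the four catches, let go, then pressed home at both ends (top level at about 72.4 mm, readings at most about 20 N), and the job is handed in; the -x catches are hidden from both cameras, so I judged them sprung back only from that end's height.

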